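Open the dough press and hold its top plate at balance

ROBOT

A 6-joint arm with a two-finger parallel gripper is mounted at the origin on the work surface. World frame = base frame: x ahead of the robot, y to its left, z up, the work surface at z = 0. Lengths are in m, angles in rad, forces in N, time in s.
With the tool pointing down it reaches from about 0.375 to 0.9 m from the base axis. Payload 3.1 kg.
Tool frame: the origin (TCP) lies midway between the tips of the shut fingers; the grasp point (between the pads) lies 19 mm behind it (manip.grasp_offset is the distance from the TCP to the grasp point, in m); z points along the fingers, y is the line along which they close (so a half turn about z gives the same grasp; the last joint's range is limited). The gripper opens to 85 mm and grips with 20 to 120 N. Pads are 22 mm wide; open, the fingers measure 114 mm over their backs; the gripper's body (76 mm by 85 mm) begins 54 mm behind the grasp point. The pads swing forward as they close: fully open they stand 13 mm farther back than shut.
Start: joints at [0.988, 0.527, 1.433, -0, 1.181, -0.178], TCP at [0.246, 0.574, 0.231] pointing down, gripper open.
Joint ranges: [-3.08, 3.08], [-0.75, 2.2], [0.22, 2.44], [-1.43, 4.57], [0, 2.65], [-2.85, 2.85]. Speed limits (rad/s): [2.79, 2.79, 3.14, 3.14, 3.14, 3.14].

INTERFACE

Orientations are given as a unit quaternion [x, y, z, w].
In Python, from station import sensors, cams, order, manip gives the robot as it stands.
- The arm moves only by the tool move_arm, never from a script. Its argument "targets" is a list of rows, each an object of numbers: "dx", "dy", "dz": the shift along the world's x, y, z normalised to -1 to 1, where 1 is 25 mm; "rx", "ry", "rz": the turn, a rotation vector about the world's x, y, z normalised to -1 to 1, where 1 is 30 degrees. A call has exactly 10 rows; each row shifts and turns the commanded pose from where the row before left it; what a row does not reach is not made up. A row lasts 1/8 s, in which the tool goes at most 62.5 mm and 10.7 degrees, less where a joint would pass 70% of its speed; a pose out of reach is approached as far as the arm can. A call with a number of a shift or a turn outside -1 to 1 is refused whole. A call with a gripper value outside its range is refused whole. "claw" is the opening in per cent of the stroke, from 0 (shut) to 100 (fully open), set as the call begins (left out, the last holds). The fingers move at their own pace and stop on an object; "newtons" is the grip in N (left out, the last holds). Time passes only in rows, so rows that do not move let the fingers close, or fill a call up. It gives the time, the measured TCP pose, the force, the opening and the grip force at its end, in the units of the state.
- sensors.sense(): the state, without advancing time (a new reading comes with each control period).
- cams.snapshot(name): name is "scene" or "top" or "wrist"; returns the picture (400x640x3 uint8, red, green, blue); there is no depth.
- cams.camera_model(name): a dict with "fx", "fy", "cx", "cy" (pixels), "extrinsics" (4x4, takes a point from world to camera coordinates). Camera axes: x right, y down, z forward; pixel columns grow to the right and rows downward; lengths in m; the calibration is good to about 2 mm. The wrist camera is an equidistant fisheye: a pixel r from the principal point sees the ray r / f radians off the axis. A picture is of the moment at which its call begins: read the wrist's pose just before it. camera_model takes no time and is no camera call; for the wrist camera it gives the pose at the moment of the call.
- order.sign_off(): hands the job in; it is judged then, once.
The state is a dict: "t": time; "q": joint angles; "qd": joint speeds; "tau": joint torques, N m; "tcp_pos": TCP position; "tool_rot": TCP orientation; "force": force on the tool from outside, world axes, zero at the start; "ft_torque": the same for the moment, N m; "finger_gap": opening from 0.0 (shut) to 1.0 (fully open); "gripper_force": force on a finger pad.
Only numpy, scipy, OpenCV 4.12 (cv2) and the standard library are available. Lean on these libraries where they do the work, as an engineer would, in place of code of your own. Each camera call takes 0.05 s, during which the arm holds its last target. There are 200 camera calls.

TASK

Open the hand dough press for me, my hands are full of dough: while the top plate stays shut, swing the press lever (the one with the wooden ball knob) up over the top and right back to its stop. Then swing the top plate up, by the wooden grip at its side, to the point where it just balances on its hinge, a little short of upright; don't let it go over backwards, and finish there with the gripper still gripping the plate and holding it still, so that I can load the press. Leave the other things on the counter where they are.

Things in the scene. Friction and masses are not known exactly. Their poses are not given: they have to be found in the camera images.
- press: Hand dough press of cast aluminium, fixed on the counter: two round platens 200 mm across, one on the other, on a four-footed base. Origin: on the counter under the platens' centre. Its x axis runs level from the lever pivot (front, -x) to the hinge (rear, +x); its y axis is parallel to the hinge and pivot pins and points to the side with the grip; z is up.
- pivot (a point): Centre of the lever's pivot pin, 125 mm in front of the press's origin and 26 mm above the counter; the pin runs along the press's y. Axes as the press's.
- hinge (a point): Centre of the top plate's hinge pin, 115 mm behind the press's origin and 34 mm above the counter; the pin runs along the press's y. Axes as the press's.
- knob (a point): Centre of the wooden ball knob, 36 mm across, on the end of the lever's 13 mm steel rod. It travels a circle of 184 mm radius about the pivot, in the press's x-z plane: lever shut 163 mm behind and 86 mm above the pivot (52 mm above the plate's ribs), lever right back 120 mm in front and 139 mm above it. Pinched from above along the press's y, the ball turns between the fingers.
- lever (a joint): Angle of the press lever, rad: 0 shut (lying over the top plate, its cross bar holding the plate's front lug down), grows as it swings up and over to the front, 1.8 right back at its stop, leaning away from the plate. It weighs about 0.32 kg with light friction; it tips shut below about 1.0 and back beyond that, and stays at its stop.
- plate_grip (a point): Centre of the top plate's side grip: round wooden bar 18 mm thick, 66 mm long, parallel to the hinge pin, sticking out sideways (press's +y) from the plate's edge. Plate shut: 165 mm in front of and 12 mm above the hinge, 46 mm above the counter, 145 mm from the press's centre line. It travels a 165 mm circle. Pinched from above along the press's x, it turns between the fingers.
- plate (a joint): Angle of the top plate, rad: 0 shut, grows as it opens, 2.2 fallen over backwards. The plate (0.6 to 1.1 kg, hinge friction 0.05 N m, centre of mass 115 mm from the hinge) balances at 1.476 (84.5 degrees); the grip's centre is then 4 mm in front of the hinge line and 165 mm above it. Below that it falls shut, beyond it over backwards.
- oil: Oil bottle, 64 mm across, 205 mm high, standing close behind the press. Origin: centre of its underside. Leave it alone.
- shaker: Steel flour shaker, 73 mm across, 114 mm high, beside the press on the side away from the grip. Origin: centre of its underside. Leave it alone.
- scraper: Dough scraper lying near the front of the press: steel blade 75 x 150 mm with a white handle strip 18 mm high. Origin: on the counter under the handle. Leave it alone.
- tin: Big tin, 100 mm across, 118 mm high. Origin: centre of its underside. Leave it alone.
- spray: White spray bottle with a black trigger head, 76 mm across, 219 mm high. Origin: centre of its underside. Leave it alone.
- jug: White plastic jug with a handle, 100 mm across, 110 mm high. Origin: centre of its underside. Leave it alone.
- pin: Wooden rolling pin, 440 mm long, 44 mm thick, lying along its x axis. Origin: on the counter under its middle. Leave it alone.

How it is judged:
On the way, in this order (a step that is already met when the one before it is completed fails the run):
1. the lever is swung over and right back to its stop while the top plate is still shut (value of joint lever above 1.7 rad and value of joint plate below 0.08 rad), for 0.2 s.
2. the top plate is held still in the gripper at its balance point (value of joint plate between 1.396 and 1.556 rad and velocity of joint plate between -0.1 and 0.1 rad/s and contact force between the fingers and plate above 2 N and distance between the grasp point and plate_grip below 0.05 m), for 0.5 s.
At the end, for the whole second after the job is handed in: the top plate is within 0.08 rad of its balance point (1.476 rad), still (under 0.1 rad/s), gripped (over 2 N, grasp point within 50 mm of the side grip's centre), touched by neither lever nor bystander, and the lever is back at its stop (beyond 1.7 rad) (all of step 2 and value of joint lever above 1.7 rad and height (world z) of plate_grip above 0.19 m and contact force between plate and oil below 0.3 N and contact force between plate and shaker below 0.3 N and contact force between plate and lever below 0.3 N); the arm keeps its last pose, push and grip.
It fails at once if the top plate goes over backwards (beyond 1.75 rad) (value of joint plate above 1.75 rad).
It fails at once if another thing on the counter is pushed more than 30 mm away (distance of any of oil, shaker, scraper, tin, spray, jug, pin from where it was at the start of the episode above 0.03 m).
It also fails if it takes over 61 s, if anything falls off the work surface, if the arm or the gripper's body presses on something with over 40 N, if the wrist force passes 120 N, or if a joint passes its speed limit or range.

## Working session

There is one attempt and no reset: what is moved stays moved. The work goes in short steps, Python scripts to look and compute and a tool call to move; the robot and the scene stay as the last step left them, time stands still between calls to the robot, and variables do not carry over. Pictures are saved under pics/ and viewed, at most 10 in all, crops included, and the job is handed in when it is done.

Besides the shell and the picture viewer there is one more tool, called after "Request:" by a JSON object that holds its "op" and its "data". move_arm: Moves the arm, as the interface text tells. Scaled input: -1 to 1 covers 25 mm each way for a shift and 30 degrees each way for a turn. Its arguments: {"type":"object","properties":{"targets":{"type":"array"},"claw":{"type":"number"},"newtons":{"type":"number"}},"required":["targets"]}

```bash
ls; mkdir -p pics
python3 - <<'E'
from station import sensors, cams, order, manip
import cv2
for n in ("scene","top"):
    im=cams.snapshot(n); cv2.imwrite(f"pics/{n}0.png",im[:,:,::-1])
    m=cams.camera_model(n); print(n,m)
s=sensors.sense(); print(s, manip.grasp_offset)
E
```

```text
pics
scene {'fx': 488.9653513137569, 'fy': 488.9653513137569, 'cx': 314.58539675467466, 'cy': 201.99787350693805, 'extrinsics': array([[-0.83731979,  0.54669263, -0.00476863,  0.43666105],
       [ 0.3811817 ,  0.57752455, -0.72191822, -0.16665807],
       [-0.39191336, -0.60629413, -0.69196196,  1.71137956],
       [ 0.        ,  0.        ,  0.        ,  1.        ]])}
top {'fx': 496.07295340946246, 'fy': 496.07295340946246, 'cx': 317.75853338620726, 'cy': 193.54229482075272, 'extrinsics': array([[-1.87856973e-03, -9.99998235e-01,  2.32200131e-05,
         4.07168261e-02],
       [-9.98198551e-01,  1.87379643e-03, -5.99678415e-02,
         5.60917208e-01],
       [ 5.99676922e-02, -1.35831955e-04, -9.98200309e-01,
         1.92475552e+00],
       [ 0.00000000e+00,  0.00000000e+00,  0.00000000e+00,
         1.00000000e+00]])}
{'t': 0.1, 'q': array([ 9.87502294e-01,  5.28406655e-01,  1.43377006e+00,  2.48237942e-06,
        1.18143592e+00, -1.78504408e-01]), 'qd': array([-0.00128402, -0.00308837, -0.00402142, -0.00022546, -0.00150504,
        0.00138873]), 'tau': array([ 5.63112189e-05, -4.43304849e+01, -1.78588039e+01, -2.44193570e-04,
        3.89342065e-03, -2.14528444e-05]), 'tcp_pos': array([0.24575068, 0.57394844, 0.23041225]), 'tool_rot': array([ 2.01016195e-01,  9.79587398e-01, -9.37177245e-04, -3.76534462e-04]), 'force': array([0.02829208, 0.42935862, 0.6438005 ]), 'ft_torque': array([0.01798355, 0.01564859, 0.02693458]), 'gripper_force': 0.0, 'finger_gap': 1.002295340386911} 0.0187
```

View pics/scene0.png

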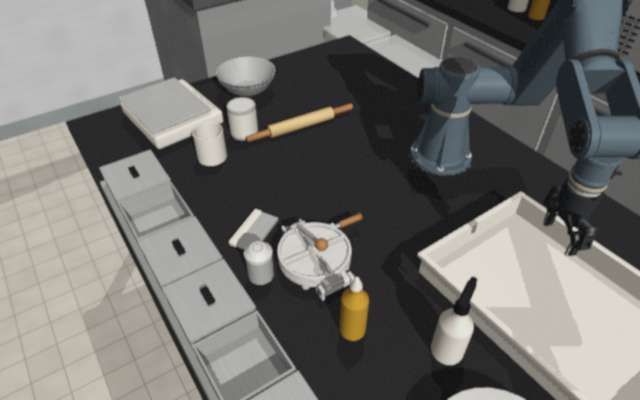

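View pics/top0.png

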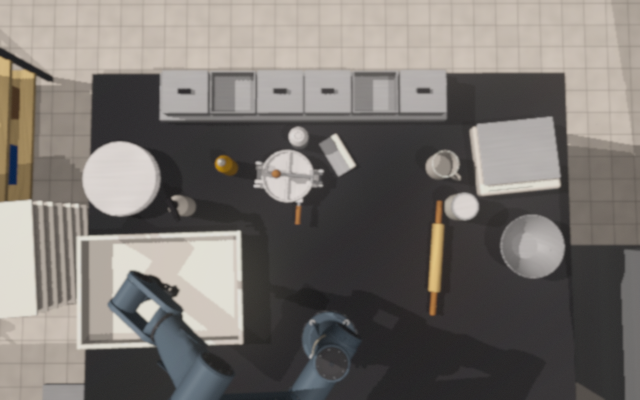

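The press is at about (288,176) in the top view. Its hinge and the oil bottle are to the left (+y), the grip points at the robot at (298,213), the knob is at (276,174), and the shaker is at the far side. I'll enlarge both views to read the positions.

Run:
```python
import cv2, numpy as np
a=cv2.imread("pics/top0.png")[115:235,200:360]; b=cv2.imread("pics/scene0.png")[190:350,230:390]
a=cv2.resize(a,None,fx=5,fy=5,interpolation=cv2.INTER_CUBIC)
b=cv2.resize(b,(600,600),interpolation=cv2.INTER_CUBIC)
cv2.imwrite("pics/topc.png",a); cv2.imwrite("pics/scenec.png",b)
```

```text
(no output)
```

View pics/topc.png

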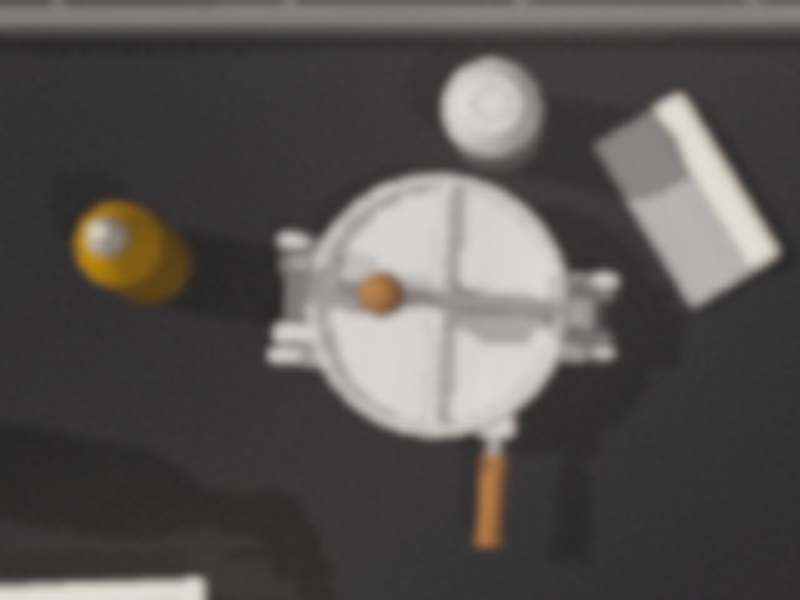

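View pics/scenec.png

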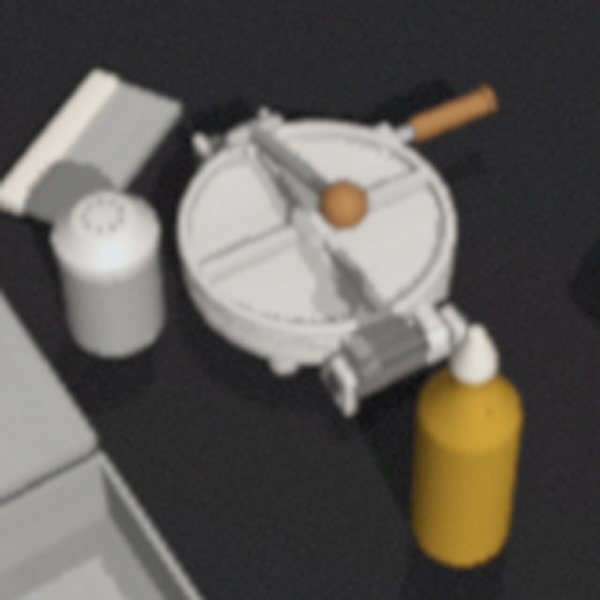

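```bash
cat > h.py <<'E'
import numpy as np
from scipy.optimize import least_squares
from station import sensors, cams, order, manip
def proj(n,p):
    m=cams.camera_model(n);c=(m["extrinsics"]@np.r_[p,1])[:3]
    return np.array([m["fx"]*c[0]/c[2]+m["cx"],m["fy"]*c[1]/c[2]+m["cy"]])
def ground(n,uv,z):
    m=cams.camera_model(n);E=m["extrinsics"];R=E[:3,:3];o=-R.T@E[:3,3]
    d=R.T@np.array([(uv[0]-m["cx"])/m["fx"],(uv[1]-m["cy"])/m["fy"],1]);return o+d*(z-o[2])/d[2]
T=lambda u,v:((u+.5)/5-.5+200,(v+.5)/5-.5+115)
S=lambda u,v:((u+.5)/3.75-.5+230,(v+.5)/3.75-.5+190)
E
python3 - <<'E'
from h import *
obs=[("top",T(380,293),(.038,0,.112)),("top",T(490,456),(-.05,.112,.046)),("top",T(489,548),(-.05,.178,.046)),
("top",T(440,305),(0,0,.05)),
("scene",S(343,205),(.038,0,.112)),("scene",S(412,128),(-.05,.112,.046)),("scene",S(488,100),(-.05,.178,.046))]
def W(p,l):
    c,s=np.cos(p[2]),np.sin(p[2]);return np.array([p[0]+c*l[0]-s*l[1],p[1]+s*l[0]+c*l[1],l[2]])
f=lambda p:np.concatenate([proj(n,W(p,l))-u for n,u,l in obs])
r=least_squares(f,[.6,.1,1.57]);print(r.x,np.degrees(r.x[2]));print(r.fun.reshape(-1,2).round(2))
p=r.x
for n,l in dict(knob=(.038,0,.112),grip=(-.05,.145,.046),hinge=(.115,0,.034),pivot=(-.125,0,.026),knobback=(-.245,0,.165),gripbal=(.111,.145,.199)).items(): print(n,W(p,l).round(4))
print("oil base-ish",ground("top",T(107,236),.19),"shaker",ground("top",T(492,103),.11), ground("scene",S(115,320),0))
print("scr", [ground("top",T(*u),.005).round(3) for u in((595,147),(692,306),(680,92),(780,252))])
E
```

```text
[0.62702789 0.15896194 1.49579405] 85.70268627572183
[[-0.01  0.46]
 [-0.04  0.14]
 [-1.13 -1.13]
 [-0.82  0.39]
 [-0.21 -1.31]
 [ 0.2   0.11]
 [-0.71 -0.37]]
knob [0.6299 0.1969 0.112 ]
grip [0.4787 0.12   0.046 ]
hinge [0.6356 0.2736 0.034 ]
pivot [0.6177 0.0343 0.026 ]
knobback [ 0.6087 -0.0853  0.165 ]
gripbal [0.4908 0.2805 0.199 ]
oil base-ish [0.66501634 0.3856699  0.19      ] shaker [0.77484561 0.1134035  0.11      ] [0.77697685 0.12041518 0.        ]
scr [array([0.758, 0.036, 0.005]), array([ 0.632, -0.04 ,  0.005]), array([ 0.802, -0.032,  0.005]), array([ 0.674, -0.11 ,  0.005])]
```

Request:
{"op": "move_arm", "data": {"targets": [{"dx": 0.9,"dy": -0.9,"dz": 0.1,"rz": -0.237},{"dx": 0.9,"dy": -0.9,"dz": 0.1,"rz": -0.237},{"dx": 0.9,"dy": -0.9,"dz": 0.1,"rz": -0.237},{"dx": 0.9,"dy": -0.9,"dz": 0.1,"rz": -0.237},{"dx": 0.9,"dy": -0.9,"dz": 0.1,"rz": -0.237},{"dx": 0.9,"dy": -0.9,"dz": 0.1,"rz": -0.237},{"dx": 0.9,"dy": -0.9,"dz": 0.1,"rz": -0.237},{"dx": 0.9,"dy": -0.9,"dz": 0.1,"rz": -0.237},{"dx": 0.9,"dy": -0.9,"dz": 0.1,"rz": -0.237},{"dx": 0.9,"dy": -0.9,"dz": 0.1,"rz": -0.237}], "claw": 100}}

```text
schema error: expected keys dx, dy, dz, rx, ry, rz
```

Request:
{"op": "move_arm", "data": {"targets": [{"dx": 0.9,"dy": -0.8},{"dx": 0.9,"dy": -0.8},{"dx": 0.9,"dy": -0.8},{"dx": 0.9,"dy": -0.8},{"dx": 0.9,"dy": -0.8},{"dx": 0.9,"dy": -0.8},{"dx": 0,"dy": -0.8},{"dx": 0,"dy": -0.5},{},{}]}}

```text
schema error: expected keys dx, dy, dz, rx, ry, rz
```

Run:
```python
from h import *
import cv2
m=cams.camera_model("wrist");s=sensors.sense();im=cams.snapshot("wrist")
cv2.imwrite("pics/w1.png",im[:,:,::-1]);np.save("w1.npy",m["extrinsics"]);print(m,s["t"],s["tcp_pos"],s["tool_rot"])
```

```text
{'fx': 309.70691628693146, 'fy': 309.70691628693146, 'cx': 320.7451989214027, 'cy': 204.2178928809741, 'extrinsics': array([[ 0.39490983,  0.91871879, -0.00142176, -0.62359951],
       [ 0.87549026, -0.37585809,  0.30372273, -0.03862312],
       [ 0.2785014 , -0.12118783, -0.9527594 ,  0.38009127],
       [ 0.        ,  0.        ,  0.        ,  1.        ]])} 0.1 [0.24575068 0.57394844 0.23041225] [ 2.01016195e-01  9.79587398e-01 -9.37177245e-04 -3.76534462e-04]
```

View pics/w1.png

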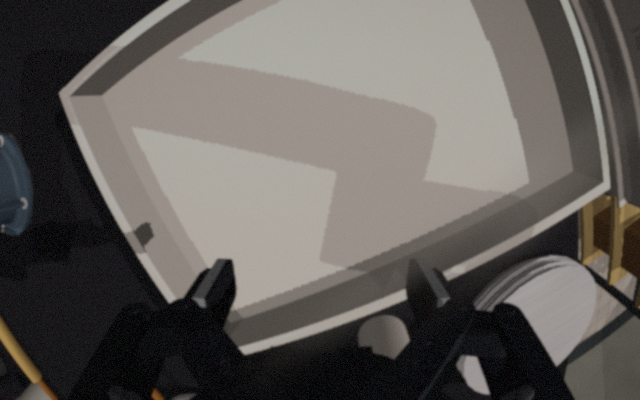

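The rows need all six keys, so both moves were refused and the arm hasn't moved; this picture shows only the tray from the start pose. I'll resend the moves with complete rows.

Request:
{"op": "move_arm", "data": {"targets": [{"dx": 0.9,"dy": -0.9,"dz": 0.1,"rx": 0,"ry": 0,"rz": -0.237},{"dx": 0.9,"dy": -0.9,"dz": 0.1,"rx": 0,"ry": 0,"rz": -0.237},{"dx": 0.9,"dy": -0.9,"dz": 0.1,"rx": 0,"ry": 0,"rz": -0.237},{"dx": 0.9,"dy": -0.9,"dz": 0.1,"rx": 0,"ry": 0,"rz": -0.237},{"dx": 0.9,"dy": -0.9,"dz": 0.1,"rx": 0,"ry": 0,"rz": -0.237},{"dx": 0.9,"dy": -0.9,"dz": 0.1,"rx": 0,"ry": 0,"rz": -0.237},{"dx": 0.9,"dy": -0.9,"dz": 0.1,"rx": 0,"ry": 0,"rz": -0.237},{"dx": 0.9,"dy": -0.9,"dz": 0.1,"rx": 0,"ry": 0,"rz": -0.237},{"dx": 0.9,"dy": -0.9,"dz": 0.1,"rx": 0,"ry": 0,"rz": -0.237},{"dx": 0.9,"dy": -0.9,"dz": 0.1,"rx": 0,"ry": 0,"rz": -0.237}], "claw": 100}}

```text
t: 1.4
tcp_pos: [0.4716, 0.3486, 0.256]
tool_rot: [0.735, 0.679, -0.0, -0.0]
force: [0.2, 0.3, 0.1]
finger_gap: 0.997
gripper_force: 0.0
```

Request:
{"op": "move_arm", "data": {"targets": [{"dx": 0.9,"dy": -0.8,"dz": 0,"rx": 0,"ry": 0,"rz": 0},{"dx": 0.9,"dy": -0.8,"dz": 0,"rx": 0,"ry": 0,"rz": 0},{"dx": 0.9,"dy": -0.8,"dz": 0,"rx": 0,"ry": 0,"rz": 0},{"dx": 0.9,"dy": -0.8,"dz": 0,"rx": 0,"ry": 0,"rz": 0},{"dx": 0.9,"dy": -0.8,"dz": 0,"rx": 0,"ry": 0,"rz": 0},{"dx": 0.9,"dy": -0.8,"dz": 0,"rx": 0,"ry": 0,"rz": 0},{"dx": 0,"dy": -0.8,"dz": 0,"rx": 0,"ry": 0,"rz": 0},{"dx": 0,"dy": -0.5,"dz": 0,"rx": 0,"ry": 0,"rz": 0},{"dx": 0,"dy": 0,"dz": 0,"rx": 0,"ry": 0,"rz": 0},{"dx": 0,"dy": 0,"dz": 0,"rx": 0,"ry": 0,"rz": 0}]}}

```text
t: 2.65
tcp_pos: [0.6055, 0.1976, 0.2566]
tool_rot: [0.733, 0.68, 0.0, -0.0]
force: [0.3, -1.1, 0.3]
finger_gap: 1.0
gripper_force: 0.0
```

Run:
```python
from h import *
import cv2
m=cams.camera_model("wrist");s=sensors.sense();im=cams.snapshot("wrist")
cv2.imwrite("pics/w2.png",im[:,:,::-1]);np.save("w2.npy",m["extrinsics"]);print(s["t"],s["tcp_pos"],s["tool_rot"],s["q"])
```

```text
2.65 [0.60546823 0.1975882  0.25656362] [ 7.32916825e-01  6.80318208e-01  1.32551654e-04 -2.13451222e-04] [1.40027404e-01 5.18348927e-01 1.37296042e+00 5.28750692e-04
 1.25030970e+00 2.14263666e-01]
```

View pics/w2.png

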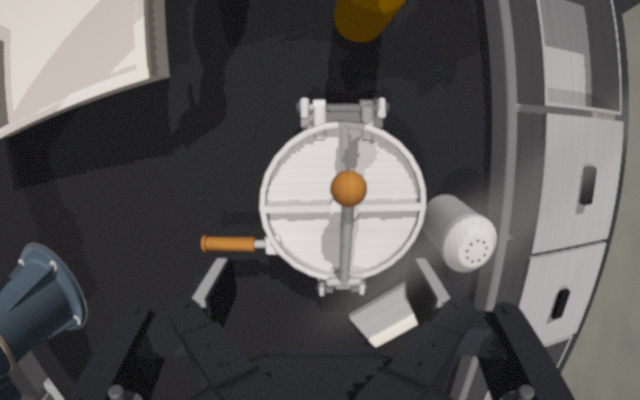

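The wrist view shows the whole press: knob at (349,188), grip from (202,243) to (253,244), platen centre at about (343,200). I'll refit the pose with these points added.

```bash
cat >> h.py <<'E'
def projw(E,p,f=309.707,cx=320.745,cy=204.218):
    c=(E@np.r_[p,1])[:3];r=np.hypot(c[0],c[1]);t=np.arctan2(r,c[2]);return np.array([cx,cy])+f*t*c[:2]/r
def W(p,l):
    c,s=np.cos(p[2]),np.sin(p[2]);return np.array([p[0]+c*l[0]-s*l[1],p[1]+s*l[0]+c*l[1],l[2]])
E
python3 - <<'E'
from h import *
Ew=np.load("w2.npy")
K=(.038,0,.112);A=(-.05,.112,.046);B=(-.05,.178,.046)
tops=[("top",T(380,293),K),("top",T(490,456),A),("top",T(489,548),B),("top",T(440,305),(0,0,.05)),("scene",S(343,205),K),("scene",S(412,128),A),("scene",S(488,100),B)]
ws=[((349,188),K),((253.5,244),A),((202,243),B),((343,200.5),(0,0,.055))]
f1=lambda p:np.concatenate([projw(Ew,W(p,l))-u for u,l in ws])
f2=lambda p:np.concatenate([proj(n,W(p,l))-u for n,u,l in tops])
r=least_squares(f1,[.627,.159,1.496]);print("wrist only",r.x,r.fun.reshape(-1,2).round(1).tolist())
r=least_squares(lambda p:np.r_[f1(p)/2,f2(p)/1],[.627,.159,1.496],loss="soft_l1");p=r.x;print("all",p,f1(p).round(1),f2(p).round(1))
np.save("press.npy",p)
for n,l in dict(knob=K,grip=(-.05,.145,.046),hinge=(.115,0,.034),pivot=(-.125,0,.026),knobback=(-.245,0,.165),gripbal=(.111,.145,.199)).items(): print(n,W(p,l).round(4))
for l in [(.115,y,.034) for y in (-.05,.05)]+[(-.125,y,.026) for y in (-.03,.03)]: print(projw(Ew,W(p,l)).round(1))
E
```

```text
wrist only [0.62844036 0.16239854 1.5142206 ] [[-2.2, -2.2], [0.1, -1.8], [3.6, -1.1], [-0.3, 4.8]]
all [0.6279373  0.16002853 1.50240479] [-2.1  0.2 -0.5 -1.1  3.  -0.9 -0.6  6.8] [-0.3  0.3 -0.1 -0.2 -1.1 -1.4 -1.1  0.2 -0.2 -0.9 -0.1  0.3 -1.1 -0.2]
knob [0.6305 0.1979 0.112 ]
grip [0.4799 0.1201 0.046 ]
hinge [0.6358 0.2748 0.034 ]
pivot [0.6194 0.0353 0.026 ]
knobback [ 0.6112 -0.0844  0.165 ]
gripbal [0.4909 0.2807 0.199 ]
[384.1 108.4]
[298.8 107.8]
[360.3 284.3]
[318.1 285. ]
```

Request:
{"op": "move_arm", "data": {"targets": [{"dx": 1,"dy": 0,"dz": -0.5,"rx": 0,"ry": 0,"rz": 0},{"dx": 0,"dy": 0,"dz": -0.9,"rx": 0,"ry": 0,"rz": 0},{"dx": 0,"dy": 0,"dz": -0.9,"rx": 0,"ry": 0,"rz": 0},{"dx": 0,"dy": 0,"dz": -0.9,"rx": 0,"ry": 0,"rz": 0},{"dx": 0,"dy": 0,"dz": -0.9,"rx": 0,"ry": 0,"rz": 0},{"dx": 0,"dy": 0,"dz": -0.8,"rx": 0,"ry": 0,"rz": 0},{"dx": 0,"dy": 0,"dz": -0.8,"rx": 0,"ry": 0,"rz": 0},{"dx": 0,"dy": 0,"dz": -0.5,"rx": 0,"ry": 0,"rz": 0},{"dx": 0,"dy": 0,"dz": -0.4,"rx": 0,"ry": 0,"rz": 0},{"dx": 0,"dy": 0,"dz": 0,"rx": 0,"ry": 0,"rz": 0}]}}

```text
t: 3.95
tcp_pos: [0.6307, 0.1971, 0.0907]
tool_rot: [0.733, 0.68, -0.0, -0.0]
force: [0.4, -0.5, 0.0]
finger_gap: 1.003
gripper_force: 0.0
```

Request:
{"op": "move_arm", "data": {"targets": [{"dx": 0,"dy": 0,"dz": 0,"rx": 0,"ry": 0,"rz": 0},{"dx": 0,"dy": 0,"dz": 0,"rx": 0,"ry": 0,"rz": 0},{"dx": 0,"dy": 0,"dz": 0,"rx": 0,"ry": 0,"rz": 0},{"dx": 0,"dy": 0,"dz": 0,"rx": 0,"ry": 0,"rz": 0},{"dx": 0,"dy": 0,"dz": 0,"rx": 0,"ry": 0,"rz": 0},{"dx": 0,"dy": 0,"dz": 0,"rx": 0,"ry": 0,"rz": 0},{"dx": 0,"dy": 0,"dz": 0,"rx": 0,"ry": 0,"rz": 0},{"dx": 0,"dy": 0,"dz": 0,"rx": 0,"ry": 0,"rz": 0},{"dx": 0,"dy": 0,"dz": 0,"rx": 0,"ry": 0,"rz": 0},{"dx": 0,"dy": 0,"dz": 0,"rx": 0,"ry": 0,"rz": 0}], "claw": 0, "newtons": 40}}

```text
t: 5.2
tcp_pos: [0.6319, 0.197, 0.0922]
tool_rot: [0.733, 0.68, 0.001, 0.001]
force: [0.4, -0.6, 5.1]
finger_gap: 0.4
gripper_force: 39.7
```

Run:
```python
from h import *
import cv2
s=sensors.sense();im=cams.snapshot("wrist");print(s["t"],s["tcp_pos"],s["force"],s["finger_gap"],s["gripper_force"])
cv2.imwrite("pics/w3.png",im[:,:,::-1])
a=1.5; yaw=1.506; u=np.array([np.cos(yaw),np.sin(yaw)])
g=np.arctan2(86,163)+np.linspace(0,1.76,21); x=.1843*np.cos(g);z=.1843*np.sin(g)
dd=np.c_[np.diff(x)*u[0],np.diff(x)*u[1],np.diff(z)]/.025
print(dd.round(2).tolist())
```

```text
5.2 [0.63191336 0.19698215 0.09219095] [ 0.40399246 -0.6368809   5.10131806] 0.39980255265994363 39.7067266702652
[[-0.02, -0.33, 0.56], [-0.02, -0.37, 0.53], [-0.03, -0.42, 0.49], [-0.03, -0.46, 0.45], [-0.03, -0.5, 0.41], [-0.03, -0.53, 0.37], [-0.04, -0.56, 0.32], [-0.04, -0.59, 0.27], [-0.04, -0.61, 0.21], [-0.04, -0.63, 0.16], [-0.04, -0.64, 0.1], [-0.04, -0.65, 0.05], [-0.04, -0.65, -0.01], [-0.04, -0.64, -0.07], [-0.04, -0.64, -0.12], [-0.04, -0.62, -0.18], [-0.04, -0.6, -0.23], [-0.04, -0.58, -0.28], [-0.04, -0.55, -0.33], [-0.03, -0.52, -0.38]]
```

View pics/w3.png

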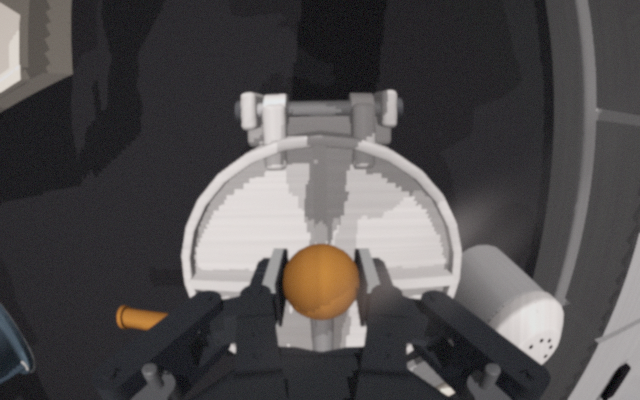

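The ball is centred between the pads at (321,282), but the upward force and the 34 mm gap show I've pinched it a little above its middle. I'll regrasp about 6 mm lower.

Request:
{"op": "move_arm", "data": {"targets": [{"dx": 0,"dy": 0,"dz": 0,"rx": 0,"ry": 0,"rz": 0},{"dx": 0,"dy": 0,"dz": 0,"rx": 0,"ry": 0,"rz": 0},{"dx": 0,"dy": 0,"dz": 0,"rx": 0,"ry": 0,"rz": 0},{"dx": 0,"dy": 0,"dz": 0,"rx": 0,"ry": 0,"rz": 0},{"dx": 0,"dy": 0,"dz": -0.1,"rx": 0,"ry": 0,"rz": 0},{"dx": 0,"dy": 0,"dz": -0.1,"rx": 0,"ry": 0,"rz": 0},{"dx": 0,"dy": 0,"dz": -0.1,"rx": 0,"ry": 0,"rz": 0},{"dx": 0,"dy": 0,"dz": 0,"rx": 0,"ry": 0,"rz": 0},{"dx": 0,"dy": 0,"dz": 0,"rx": 0,"ry": 0,"rz": 0},{"dx": 0,"dy": 0,"dz": 0,"rx": 0,"ry": 0,"rz": 0}], "claw": 60}}

```text
t: 6.5
tcp_pos: [0.6312, 0.197, 0.0839]
tool_rot: [0.733, 0.68, 0.0, 0.0]
force: [-0.3, 0.1, 0.4]
finger_gap: 0.6
gripper_force: 0.0
```

Request:
{"op": "move_arm", "data": {"targets": [{"dx": 0,"dy": 0,"dz": 0,"rx": 0,"ry": 0,"rz": 0},{"dx": 0,"dy": 0,"dz": 0,"rx": 0,"ry": 0,"rz": 0},{"dx": 0,"dy": 0,"dz": 0,"rx": 0,"ry": 0,"rz": 0},{"dx": 0,"dy": 0,"dz": 0,"rx": 0,"ry": 0,"rz": 0},{"dx": 0,"dy": 0,"dz": 0,"rx": 0,"ry": 0,"rz": 0},{"dx": 0,"dy": 0,"dz": 0,"rx": 0,"ry": 0,"rz": 0},{"dx": 0,"dy": 0,"dz": 0,"rx": 0,"ry": 0,"rz": 0},{"dx": 0,"dy": 0,"dz": 0,"rx": 0,"ry": 0,"rz": 0},{"dx": 0,"dy": 0,"dz": 0,"rx": 0,"ry": 0,"rz": 0},{"dx": 0,"dy": 0,"dz": 0,"rx": 0,"ry": 0,"rz": 0}], "claw": 0, "newtons": 40}}

```text
t: 7.75
tcp_pos: [0.6319, 0.197, 0.0842]
tool_rot: [0.733, 0.68, 0.001, 0.001]
force: [4.5, -0.8, 4.1]
finger_gap: 0.396
gripper_force: 39.8
```

Request:
{"op": "move_arm", "data": {"targets": [{"dx": -0.02,"dy": -0.33,"dz": 0.56,"rx": 0,"ry": 0,"rz": 0},{"dx": -0.02,"dy": -0.37,"dz": 0.53,"rx": 0,"ry": 0,"rz": 0},{"dx": -0.03,"dy": -0.42,"dz": 0.49,"rx": 0,"ry": 0,"rz": 0},{"dx": -0.03,"dy": -0.46,"dz": 0.45,"rx": 0,"ry": 0,"rz": 0},{"dx": -0.03,"dy": -0.5,"dz": 0.41,"rx": 0,"ry": 0,"rz": 0},{"dx": -0.03,"dy": -0.53,"dz": 0.37,"rx": 0,"ry": 0,"rz": 0},{"dx": -0.04,"dy": -0.56,"dz": 0.32,"rx": 0,"ry": 0,"rz": 0},{"dx": -0.04,"dy": -0.59,"dz": 0.27,"rx": 0,"ry": 0,"rz": 0},{"dx": -0.04,"dy": -0.61,"dz": 0.21,"rx": 0,"ry": 0,"rz": 0},{"dx": -0.04,"dy": -0.63,"dz": 0.16,"rx": 0,"ry": 0,"rz": 0}]}}

```text
t: 9.0
tcp_pos: [0.6246, 0.0725, 0.1781]
tool_rot: [0.733, 0.68, 0.002, 0.0]
force: [7.6, 1.1, -1.3]
finger_gap: 0.4
gripper_force: 40.2
```

Request:
{"op": "move_arm", "data": {"targets": [{"dx": -0.04,"dy": -0.64,"dz": 0.1,"rx": 0,"ry": 0,"rz": 0},{"dx": -0.04,"dy": -0.65,"dz": 0.05,"rx": 0,"ry": 0,"rz": 0},{"dx": -0.04,"dy": -0.65,"dz": -0.01,"rx": 0,"ry": 0,"rz": 0},{"dx": -0.04,"dy": -0.64,"dz": -0.07,"rx": 0,"ry": 0,"rz": 0},{"dx": -0.04,"dy": -0.64,"dz": -0.12,"rx": 0,"ry": 0,"rz": 0},{"dx": -0.04,"dy": -0.62,"dz": -0.18,"rx": 0,"ry": 0,"rz": 0},{"dx": -0.04,"dy": -0.6,"dz": -0.23,"rx": 0,"ry": 0,"rz": 0},{"dx": -0.04,"dy": -0.58,"dz": -0.28,"rx": 0,"ry": 0,"rz": 0},{"dx": -0.04,"dy": -0.55,"dz": -0.33,"rx": 0,"ry": 0,"rz": 0},{"dx": -0.03,"dy": -0.52,"dz": -0.38,"rx": 0,"ry": 0,"rz": 0}]}}

```text
t: 10.25
tcp_pos: [0.6158, -0.0801, 0.1416]
tool_rot: [0.734, 0.68, 0.003, 0.001]
force: [9.1, 0.6, -1.9]
finger_gap: 0.401
gripper_force: 41.2
```

Request:
{"op": "move_arm", "data": {"targets": [{"dx": 0,"dy": 0,"dz": 0,"rx": 0,"ry": 0,"rz": 0},{"dx": 0,"dy": 0,"dz": 0,"rx": 0,"ry": 0,"rz": 0},{"dx": 0,"dy": 0,"dz": 0,"rx": 0,"ry": 0,"rz": 0},{"dx": 0,"dy": 0,"dz": 0,"rx": 0,"ry": 0,"rz": 0},{"dx": 0,"dy": 0,"dz": 0.4,"rx": 0,"ry": 0,"rz": 0},{"dx": 0,"dy": 0,"dz": 0.8,"rx": 0,"ry": 0,"rz": 0},{"dx": 0,"dy": 0,"dz": 0.8,"rx": 0,"ry": 0,"rz": 0},{"dx": 0,"dy": 0,"dz": 0.8,"rx": 0,"ry": 0,"rz": 0},{"dx": 0,"dy": 0,"dz": 0.6,"rx": 0,"ry": 0,"rz": 0},{"dx": 0,"dy": 0,"dz": 0,"rx": 0,"ry": 0,"rz": 0}], "claw": 100}}

```text
t: 11.5
tcp_pos: [0.6142, -0.0805, 0.2286]
tool_rot: [0.733, 0.68, 0.001, 0.001]
force: [-0.5, 0.2, 0.4]
finger_gap: 1.001
gripper_force: 0.0
```

Run:
```python
from h import *
import cv2
s=sensors.sense();im=cams.snapshot("scene");print(s["t"],s["tcp_pos"],s["tool_rot"],s["force"])
c=cv2.resize(im[150:350,200:440,::-1],None,fx=3,fy=3,interpolation=cv2.INTER_CUBIC)
cv2.imwrite("pics/s2.png",c)
```

```text
11.5 [ 0.61419283 -0.08047469  0.22857436] [0.7330722  0.6801487  0.00084982 0.0014784 ] [-0.48417994  0.20947505  0.38759814]
```

View pics/s2.png

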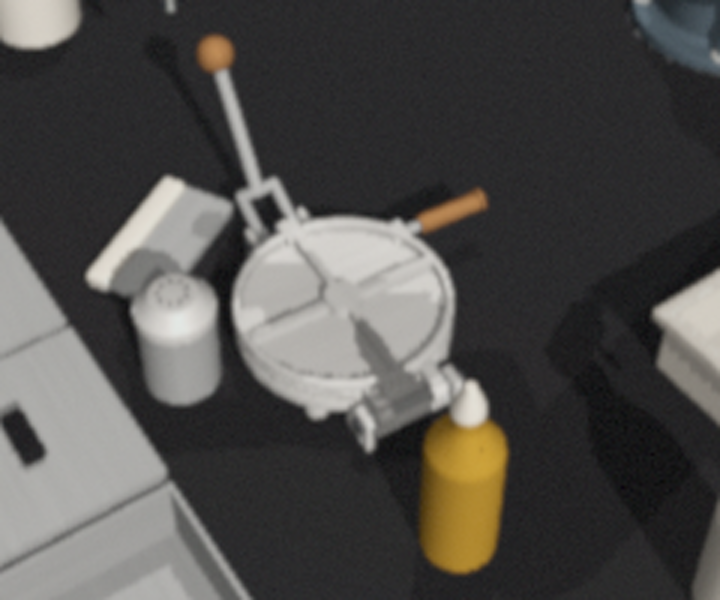

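The lever now leans forward at its stop, with the knob at crop (216,53), and the plate is still shut. Next I'll turn the tool a quarter turn and go above the grip.

Request:
{"op": "move_arm", "data": {"targets": [{"dx": -0.54,"dy": 0.8,"dz": 0,"rx": 0,"ry": 0,"rz": 0.302},{"dx": -0.54,"dy": 0.8,"dz": 0,"rx": 0,"ry": 0,"rz": 0.302},{"dx": -0.54,"dy": 0.8,"dz": 0,"rx": 0,"ry": 0,"rz": 0.302},{"dx": -0.54,"dy": 0.8,"dz": 0,"rx": 0,"ry": 0,"rz": 0.302},{"dx": -0.54,"dy": 0.8,"dz": 0,"rx": 0,"ry": 0,"rz": 0.302},{"dx": -0.54,"dy": 0.8,"dz": 0,"rx": 0,"ry": 0,"rz": 0.302},{"dx": -0.54,"dy": 0.8,"dz": 0,"rx": 0,"ry": 0,"rz": 0.302},{"dx": -0.54,"dy": 0.8,"dz": 0,"rx": 0,"ry": 0,"rz": 0.302},{"dx": -0.54,"dy": 0.8,"dz": 0,"rx": 0,"ry": 0,"rz": 0.302},{"dx": -0.54,"dy": 0.8,"dz": 0,"rx": 0,"ry": 0,"rz": 0.302}]}}

```text
t: 12.8
tcp_pos: [0.4771, 0.1203, 0.2259]
tool_rot: [0.03, 1.0, -0.0, -0.001]
force: [0.2, 0.1, -0.2]
finger_gap: 1.004
gripper_force: 0.0
```

Request:
{"op": "move_arm", "data": {"targets": [{"dx": 0,"dy": 0,"dz": -0.6,"rx": 0,"ry": 0,"rz": 0},{"dx": 0,"dy": 0,"dz": -0.8,"rx": 0,"ry": 0,"rz": 0},{"dx": 0,"dy": 0,"dz": -0.8,"rx": 0,"ry": 0,"rz": 0},{"dx": 0,"dy": 0,"dz": -0.6,"rx": 0,"ry": 0,"rz": 0},{"dx": 0,"dy": 0,"dz": 0,"rx": 0,"ry": 0,"rz": 0},{"dx": 0,"dy": 0,"dz": 0,"rx": 0,"ry": 0,"rz": 0},{"dx": 0,"dy": 0,"dz": 0,"rx": 0,"ry": 0,"rz": 0},{"dx": 0,"dy": 0,"dz": 0,"rx": 0,"ry": 0,"rz": 0},{"dx": 0,"dy": 0,"dz": 0,"rx": 0,"ry": 0,"rz": 0},{"dx": 0,"dy": 0,"dz": 0,"rx": 0,"ry": 0,"rz": 0}]}}

```text
t: 14.05
tcp_pos: [0.4784, 0.1197, 0.157]
tool_rot: [0.032, 0.999, 0.0, 0.0]
force: [1.0, 0.0, 0.1]
finger_gap: 1.001
gripper_force: 0.0
```

Run:
```python
from h import *
import cv2
m=cams.camera_model("wrist");s=sensors.sense();im=cams.snapshot("wrist")
cv2.imwrite("pics/w4.png",im[:,:,::-1]);np.save("w4.npy",m["extrinsics"]);print(s["t"],s["tcp_pos"],s["tool_rot"],s["q"])
p=(.628,.16,1.506)
for y in(.112,.145,.178):print(projw(m["extrinsics"],W(p,(-.05,y,.046))))
for n in((.165,-.245),):
  for a in (1.6,1.7,1.8):
    g=np.arctan2(86,163)+a;l=(-.125+.1843*np.cos(g),0,.026+.1843*np.sin(g));print("lever",a,proj("scene",W(p,l)),"obs",(216.5/3-.5+200,53.5/3-.5+150))
```

```text
14.05 [0.47842175 0.11973602 0.15697098] [3.22544448e-02 9.99479676e-01 1.40203395e-05 1.65962432e-04] [ 1.82125947e-02  4.65770595e-01  1.83343153e+00  1.50921371e-05
  8.42057612e-01 -1.48807370e+00]
[321.0231123  237.91162013]
[321.00300487 202.68533882]
[320.97885852 164.7606967 ]
lever 1.6 [275.97804959 166.76185672] obs (271.6666666666667, 167.33333333333334)
lever 1.7 [273.76980497 166.39754697] obs (271.6666666666667, 167.33333333333334)
lever 1.8 [271.80862296 166.64975323] obs (271.6666666666667, 167.33333333333334)
```

View pics/w4.png

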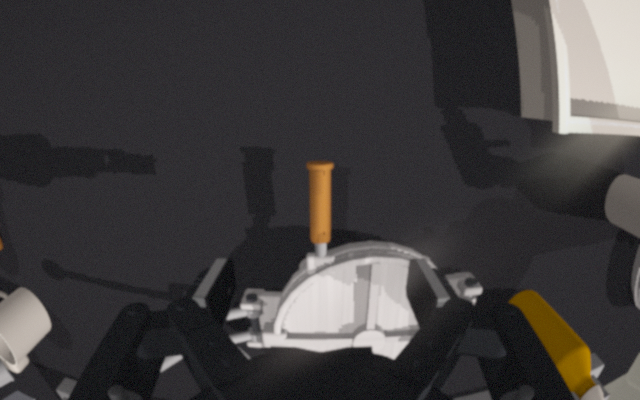

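The grip lies at column 320, rows 164–241, within about 1 mm of prediction, and the lever fits 1.8 rad. I'll go down and grip.

Request:
{"op": "move_arm", "data": {"targets": [{"dx": -0.1,"dy": 0,"dz": -0.5,"rx": 0,"ry": 0,"rz": 0},{"dx": 0,"dy": 0,"dz": -0.7,"rx": 0,"ry": 0,"rz": 0},{"dx": 0,"dy": 0,"dz": -0.8,"rx": 0,"ry": 0,"rz": 0},{"dx": 0,"dy": 0,"dz": -0.8,"rx": 0,"ry": 0,"rz": 0},{"dx": 0,"dy": 0,"dz": -0.8,"rx": 0,"ry": 0,"rz": 0},{"dx": 0,"dy": 0,"dz": -0.7,"rx": 0,"ry": 0,"rz": 0},{"dx": 0,"dy": 0,"dz": -0.5,"rx": 0,"ry": 0,"rz": 0},{"dx": 0,"dy": 0,"dz": -0.3,"rx": 0,"ry": 0,"rz": 0},{"dx": 0,"dy": 0,"dz": -0.2,"rx": 0,"ry": 0,"rz": 0},{"dx": 0,"dy": 0,"dz": 0,"rx": 0,"ry": 0,"rz": 0}]}}

```text
t: 15.35
tcp_pos: [0.4759, 0.1197, 0.0242]
tool_rot: [0.032, 0.999, -0.0, 0.0]
force: [0.7, -0.4, -0.3]
finger_gap: 0.997
gripper_force: 0.0
```

Request:
{"op": "move_arm", "data": {"targets": [{"dx": 0,"dy": 0,"dz": 0,"rx": 0,"ry": 0,"rz": 0},{"dx": 0,"dy": 0,"dz": 0,"rx": 0,"ry": 0,"rz": 0},{"dx": 0,"dy": 0,"dz": 0,"rx": 0,"ry": 0,"rz": 0},{"dx": 0,"dy": 0,"dz": 0,"rx": 0,"ry": 0,"rz": 0},{"dx": 0,"dy": 0,"dz": 0,"rx": 0,"ry": 0,"rz": 0},{"dx": 0,"dy": 0,"dz": 0,"rx": 0,"ry": 0,"rz": 0},{"dx": 0,"dy": 0,"dz": 0,"rx": 0,"ry": 0,"rz": 0},{"dx": 0,"dy": 0,"dz": 0,"rx": 0,"ry": 0,"rz": 0},{"dx": 0,"dy": 0,"dz": 0,"rx": 0,"ry": 0,"rz": 0},{"dx": 0,"dy": 0,"dz": 0,"rx": 0,"ry": 0,"rz": 0}], "claw": 0, "newtons": 50}}

```text
t: 16.6
tcp_pos: [0.4759, 0.119, 0.0247]
tool_rot: [0.032, 0.999, -0.0, 0.0]
force: [-0.4, -5.6, 4.0]
finger_gap: 0.191
gripper_force: 48.7
```

Run:
```python
from h import *
s=sensors.sense();print(s["t"],s["tcp_pos"],s["tool_rot"],s["force"],s["finger_gap"])
yaw=1.506;u=np.array([np.cos(yaw),np.sin(yaw)])
g=np.arctan2(12,165)+np.linspace(0,1.47,25);x=-.1654*np.cos(g);z=.1654*np.sin(g)
print(np.c_[np.diff(x)*u[0],np.diff(x)*u[1],np.diff(z)].__truediv__(.025).round(2).tolist())
```

```text
16.6 [0.47585464 0.11899265 0.02465131] [ 3.17714977e-02  9.99495046e-01 -4.73737837e-04  2.44274822e-05] [-0.40223525 -5.64275214  3.98541066] 0.19094034236568078
[[0.0, 0.04, 0.4], [0.0, 0.07, 0.4], [0.01, 0.09, 0.39], [0.01, 0.11, 0.39], [0.01, 0.14, 0.38], [0.01, 0.16, 0.37], [0.01, 0.18, 0.36], [0.01, 0.21, 0.35], [0.01, 0.23, 0.34], [0.02, 0.25, 0.32], [0.02, 0.27, 0.31], [0.02, 0.28, 0.29], [0.02, 0.3, 0.27], [0.02, 0.32, 0.25], [0.02, 0.33, 0.23], [0.02, 0.34, 0.21], [0.02, 0.36, 0.19], [0.02, 0.37, 0.17], [0.02, 0.38, 0.14], [0.03, 0.39, 0.12], [0.03, 0.39, 0.1], [0.03, 0.4, 0.07], [0.03, 0.4, 0.05], [0.03, 0.4, 0.02]]
```

Request:
{"op": "move_arm", "data": {"targets": [{"dx": 0.0,"dy": 0.04,"dz": 0.4,"rx": 0,"ry": 0,"rz": 0},{"dx": 0.0,"dy": 0.07,"dz": 0.4,"rx": 0,"ry": 0,"rz": 0},{"dx": 0.01,"dy": 0.09,"dz": 0.39,"rx": 0,"ry": 0,"rz": 0},{"dx": 0.01,"dy": 0.11,"dz": 0.39,"rx": 0,"ry": 0,"rz": 0},{"dx": 0.01,"dy": 0.14,"dz": 0.38,"rx": 0,"ry": 0,"rz": 0},{"dx": 0.01,"dy": 0.16,"dz": 0.37,"rx": 0,"ry": 0,"rz": 0},{"dx": 0.01,"dy": 0.18,"dz": 0.36,"rx": 0,"ry": 0,"rz": 0},{"dx": 0.01,"dy": 0.21,"dz": 0.35,"rx": 0,"ry": 0,"rz": 0},{"dx": 0.01,"dy": 0.23,"dz": 0.34,"rx": 0,"ry": 0,"rz": 0},{"dx": 0.02,"dy": 0.25,"dz": 0.32,"rx": 0,"ry": 0,"rz": 0}]}}

```text
t: 17.85
tcp_pos: [0.4777, 0.1521, 0.1172]
tool_rot: [0.03, 1.0, -0.005, -0.001]
force: [0.1, -19.4, 4.5]
finger_gap: 0.191
gripper_force: 48.6
```

Request:
{"op": "move_arm", "data": {"targets": [{"dx": 0,"dy": 0,"dz": 0,"rx": 0,"ry": 0,"rz": 0},{"dx": 0,"dy": 0,"dz": 0,"rx": 0,"ry": 0,"rz": 0},{"dx": 0,"dy": 0,"dz": 0,"rx": 0,"ry": 0,"rz": 0},{"dx": 0,"dy": 0,"dz": 0,"rx": 0,"ry": 0,"rz": 0},{"dx": 0,"dy": 0,"dz": 0,"rx": 0,"ry": 0,"rz": 0},{"dx": 0,"dy": 0,"dz": 0,"rx": 0,"ry": 0,"rz": 0},{"dx": 0,"dy": 0,"dz": 0,"rx": 0,"ry": 0,"rz": 0},{"dx": 0,"dy": 0,"dz": 0,"rx": 0,"ry": 0,"rz": 0},{"dx": 0,"dy": 0,"dz": 0,"rx": 0,"ry": 0,"rz": 0},{"dx": 0,"dy": 0,"dz": 0,"rx": 0,"ry": 0,"rz": 0}]}}

```text
t: 19.1
tcp_pos: [0.4777, 0.1521, 0.1172]
tool_rot: [0.03, 1.0, -0.004, -0.001]
force: [-0.8, -19.4, 6.4]
finger_gap: 0.199
gripper_force: 48.9
```

Run:
```python
from h import *
s=sensors.sense();print(s["t"],s["tcp_pos"],s["tool_rot"],s["force"],s["ft_torque"],s["qd"].round(3))
```

```text
19.1 [0.47769073 0.15206144 0.11721671] [ 2.99436869e-02  9.99542024e-01 -4.31103402e-03 -7.30037631e-04] [ -0.83775418 -19.41190046   6.36753433] [-3.39289451  0.1621784   0.05105506] [-0.    -0.    -0.001  0.001  0.001  0.001]
```

Run:
```python
import numpy as np
yaw=1.506;u=np.array([np.cos(yaw),np.sin(yaw)])
g=np.radians(37.2)+np.r_[np.linspace(0,.83,16),.865,.885,.895];x=-.1654*np.cos(g);z=.1654*np.sin(g)
r=(np.c_[np.diff(x)*u[0],np.diff(x)*u[1],np.diff(z)]/.025);r[:3]+=np.array([0,-.0032,.0025])/.025/3
print(r.round(2).tolist(), (r.sum(0)*.025+[.4777,.1567,.1167]).round(4))
```

```text
[[0.01, 0.19, 0.32], [0.02, 0.2, 0.31], [0.02, 0.22, 0.29], [0.02, 0.27, 0.24], [0.02, 0.29, 0.23], [0.02, 0.3, 0.21], [0.02, 0.31, 0.2], [0.02, 0.32, 0.18], [0.02, 0.33, 0.16], [0.02, 0.34, 0.14], [0.02, 0.34, 0.12], [0.02, 0.35, 0.1], [0.02, 0.36, 0.08], [0.02, 0.36, 0.06], [0.02, 0.36, 0.04], [0.01, 0.23, 0.02], [0.01, 0.13, 0.01], [0.0, 0.07, 0.0]] [0.4859 0.2806 0.1845]
```

Request:
{"op": "move_arm", "data": {"targets": [{"dx": 0.01,"dy": 0.19,"dz": 0.32,"rx": 0,"ry": 0,"rz": 0},{"dx": 0.02,"dy": 0.2,"dz": 0.31,"rx": 0,"ry": 0,"rz": 0},{"dx": 0.02,"dy": 0.22,"dz": 0.29,"rx": 0,"ry": 0,"rz": 0},{"dx": 0.02,"dy": 0.27,"dz": 0.24,"rx": 0,"ry": 0,"rz": 0},{"dx": 0.02,"dy": 0.29,"dz": 0.23,"rx": 0,"ry": 0,"rz": 0},{"dx": 0.02,"dy": 0.3,"dz": 0.21,"rx": 0,"ry": 0,"rz": 0},{"dx": 0.02,"dy": 0.31,"dz": 0.2,"rx": 0,"ry": 0,"rz": 0},{"dx": 0,"dy": 0,"dz": 0,"rx": 0,"ry": 0,"rz": 0},{"dx": 0,"dy": 0,"dz": 0,"rx": 0,"ry": 0,"rz": 0},{"dx": 0,"dy": 0,"dz": 0,"rx": 0,"ry": 0,"rz": 0}]}}

```text
t: 20.35
tcp_pos: [0.4804, 0.1984, 0.1624]
tool_rot: [0.031, 1.0, -0.003, -0.001]
force: [-2.5, -9.8, 8.0]
finger_gap: 0.193
gripper_force: 49.0
```

Run:
```python
from h import *
s=sensors.sense();print(s["t"],s["tcp_pos"],s["tool_rot"],s["force"],s["ft_torque"],s["qd"].round(3))
```

```text
20.35 [0.48040572 0.19843095 0.16244509] [ 3.09027021e-02  9.99517298e-01 -3.05395619e-03 -9.31849475e-04] [-2.47076567 -9.82049344  7.96149145] [-1.92422656  0.3130126   0.06344989] [-0.    -0.001  0.001 -0.    -0.    -0.002]
```

The tool has risen more than the bar. The bar rolls down the loaded front pad as the plate turns (about r·θ ≈ 8 mm). For the rest of the arc I'll tilt the tool with the plate so it doesn't roll further.

Run:
```python
import numpy as np
yaw=1.506;u=np.array([np.cos(yaw),np.sin(yaw)])
f=np.r_[np.linspace(0,.94,13),.98,1.0]
g=np.radians(58.9+29.6*f);t=np.radians(20*f);d=.0132-.0012*f
X=-.1654*np.cos(g)-d*np.sin(t);Z=.1654*np.sin(g)-d*np.cos(t)
r=np.c_[np.diff(X)*u[0],np.diff(X)*u[1],np.diff(Z),-np.degrees(np.diff(t))/30*25*.001*.998,np.degrees(np.diff(t))/30*25*.001*.065]/.025
r[:4,1]-=.01;r[:4,2]+=.02
print(r.round(3).tolist(),X[-1]-X[0],Z[-1]-Z[0])
```

```text
[[0.014, 0.207, 0.158, -0.052, 0.003], [0.014, 0.213, 0.148, -0.052, 0.003], [0.015, 0.218, 0.139, -0.052, 0.003], [0.015, 0.222, 0.13, -0.052, 0.003], [0.015, 0.237, 0.1, -0.052, 0.003], [0.016, 0.24, 0.09, -0.052, 0.003], [0.016, 0.244, 0.08, -0.052, 0.003], [0.016, 0.247, 0.07, -0.052, 0.003], [0.016, 0.25, 0.06, -0.052, 0.003], [0.016, 0.252, 0.049, -0.052, 0.003], [0.016, 0.254, 0.039, -0.052, 0.003], [0.017, 0.255, 0.028, -0.052, 0.003], [0.008, 0.131, 0.01, -0.027, 0.002], [0.004, 0.065, 0.004, -0.013, 0.001]] 0.07700070362451233 0.02564043430863197
```

Request:
{"op": "move_arm", "data": {"targets": [{"dx": 0.014,"dy": 0.207,"dz": 0.158,"rx": -0.052,"ry": 0.003,"rz": 0},{"dx": 0.014,"dy": 0.213,"dz": 0.148,"rx": -0.052,"ry": 0.003,"rz": 0},{"dx": 0.015,"dy": 0.218,"dz": 0.139,"rx": -0.052,"ry": 0.003,"rz": 0},{"dx": 0.015,"dy": 0.222,"dz": 0.13,"rx": -0.052,"ry": 0.003,"rz": 0},{"dx": 0.015,"dy": 0.237,"dz": 0.1,"rx": -0.052,"ry": 0.003,"rz": 0},{"dx": 0.016,"dy": 0.24,"dz": 0.09,"rx": -0.052,"ry": 0.003,"rz": 0},{"dx": 0.016,"dy": 0.244,"dz": 0.08,"rx": -0.052,"ry": 0.003,"rz": 0},{"dx": 0.016,"dy": 0.247,"dz": 0.07,"rx": -0.052,"ry": 0.003,"rz": 0},{"dx": 0,"dy": 0,"dz": 0,"rx": 0,"ry": 0,"rz": 0},{"dx": 0,"dy": 0,"dz": 0,"rx": 0,"ry": 0,"rz": 0}]}}

```text
t: 21.6
tcp_pos: [0.4833, 0.2475, 0.1844]
tool_rot: [0.032, 0.994, -0.108, -0.004]
force: [-4.0, 0.2, -3.8]
finger_gap: 0.185
gripper_force: 49.1
```

Run:
```python
from h import *
s=sensors.sense();print(s["t"],s["tcp_pos"],s["tool_rot"],s["force"],s["ft_torque"],s["q"].round(2))
R=__import__("scipy.spatial.transform",fromlist=["Rotation"]).Rotation.from_quat(s["tool_rot"]).as_matrix()
print(R[:,2], s["tcp_pos"]-.0128*R[:,2])
```

```text
21.6 [0.48332845 0.24752421 0.18439024] [ 0.03208438  0.99359181 -0.10831546 -0.0036979 ] [-3.992713    0.1982856  -3.83807604] [-0.05710596  0.60729892 -0.05209738] [ 0.38  0.53  1.61 -0.22  1.11 -1.02]
[-0.01429888 -0.21500541 -0.97650817] [0.48351148 0.25027628 0.19688955]
```

Request:
{"op": "move_arm", "data": {"targets": [{"dx": 0.016,"dy": 0.24,"dz": 0.05,"rx": -0.052,"ry": 0.003,"rz": 0},{"dx": 0.016,"dy": 0.24,"dz": 0.04,"rx": -0.052,"ry": 0.003,"rz": 0},{"dx": 0.016,"dy": 0.24,"dz": 0.03,"rx": -0.052,"ry": 0.003,"rz": 0},{"dx": 0.012,"dy": 0.2,"dz": 0.02,"rx": -0.042,"ry": 0.003,"rz": 0},{"dx": 0.008,"dy": 0.12,"dz": 0.01,"rx": -0.03,"ry": 0.002,"rz": 0},{"dx": 0.004,"dy": 0.08,"dz": 0,"rx": -0.02,"ry": 0.001,"rz": 0},{"dx": 0,"dy": 0,"dz": 0,"rx": 0,"ry": 0,"rz": 0},{"dx": 0,"dy": 0,"dz": 0,"rx": 0,"ry": 0,"rz": 0},{"dx": 0,"dy": 0,"dz": 0,"rx": 0,"ry": 0,"rz": 0},{"dx": 0,"dy": 0,"dz": 0,"rx": 0,"ry": 0,"rz": 0}]}}

```text
t: 22.85
tcp_pos: [0.485, 0.2755, 0.1885]
tool_rot: [0.032, 0.984, -0.174, -0.006]
force: [-5.7, -0.9, -2.9]
finger_gap: 0.188
gripper_force: 50.2
```

Run:
```python
from h import *
import cv2
s=sensors.sense();print(s["t"],s["tcp_pos"],s["tool_rot"],s["force"],s["gripper_force"],s["finger_gap"])
R=__import__("scipy.spatial.transform",fromlist=["Rotation"]).Rotation.from_quat(s["tool_rot"]).as_matrix()
print(R[:,2], s["tcp_pos"]-.0125*R[:,2])
im=cams.snapshot("scene")[:,:,::-1];c=cv2.resize(im[130:330,220:420],(600,600),interpolation=cv2.INTER_CUBIC);cv2.imwrite("pics/fin.png",c)
p=(.628,.16,1.506)
for th in (1.4,1.476,1.55):
    c_,s_=np.cos(th),np.sin(th)
    o=[]
    for l in ((-.215,0,.01),(-.115,-.1,.01),(-.05-.115,-.087,.01)):
        q=(.115+l[0]*c_+l[2]*s_,l[1],.034-l[0]*s_+l[2]*c_); uv=proj("scene",W(p,q));o.append(((uv-[220,130]+.5)*3-.5).round(1).tolist())
    print(th,o)
```

```text
22.85 [0.4849821  0.27545006 0.18851752] [ 0.031836    0.98426649 -0.17370324 -0.00575543] [-5.67263368 -0.94287628 -2.93936191] 50.22738754749298 0.18788585713069222
[-0.0223898  -0.34157409 -0.93958812] [0.48526197 0.27971974 0.20026237]
1.4 [[336.8, 267.7], [237.1, 412.6], [245.0, 358.6]]
1.476 [[347.7, 279.6], [242.4, 419.8], [252.7, 368.6]]
1.55 [[358.5, 292.6], [247.5, 427.5], [260.3, 379.3]]
```

View pics/fin.png

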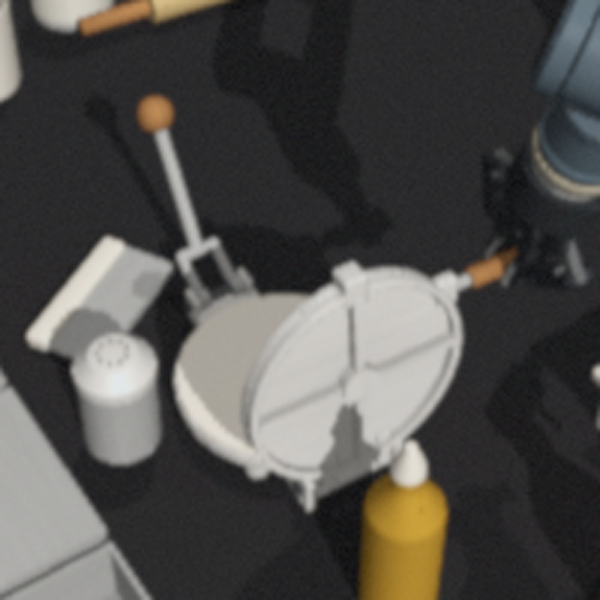

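The plate stands nearly upright and the grip's inner end shows at about (470,280) in the crop. The lever is back and nothing else has moved. I'll check the angle from the grip's inner end.

Run:
```python
from h import *
p=(.628,.16,1.506)
print("lever knob",((proj("scene",W(p,(-.245,0,.165)))-[220,130]+.5)*3-.5))
for th in (1.35,1.4,1.476,1.55,1.6):
    g=th+np.arctan2(12,165)
    q=lambda y:((proj("scene",W(p,(.115-.1654*np.cos(g),y,.034+.1654*np.sin(g))))-[220,130]+.5)*3-.5).round(1)
    print(th,q(.112),q(.178))
s=sensors.sense();print(s["t"],s["qd"].round(3),s["gripper_force"])
```

```text
lever knob [156.79724702 111.56623228]
1.35 [453.2 263.5] [518.2 235.8]
1.4 [458.9 268.9] [524.1 240.9]
1.476 [467.7 277.8] [533.2 249.5]
1.55 [476.3 287.4] [542.  258.7]
1.6 [482.  294.3] [547.9 265.4]
22.9 [ 0.001  0.     0.003  0.     0.001 -0.001] 50.22683322429657
```

Request:
{"op": "move_arm", "data": {"targets": [{"dx": 0,"dy": 0,"dz": 0,"rx": 0,"ry": 0,"rz": 0},{"dx": 0,"dy": 0,"dz": 0,"rx": 0,"ry": 0,"rz": 0},{"dx": 0,"dy": 0,"dz": 0,"rx": 0,"ry": 0,"rz": 0},{"dx": 0,"dy": 0,"dz": 0,"rx": 0,"ry": 0,"rz": 0},{"dx": 0,"dy": 0,"dz": 0,"rx": 0,"ry": 0,"rz": 0},{"dx": 0,"dy": 0,"dz": 0,"rx": 0,"ry": 0,"rz": 0},{"dx": 0,"dy": 0,"dz": 0,"rx": 0,"ry": 0,"rz": 0},{"dx": 0,"dy": 0,"dz": 0,"rx": 0,"ry": 0,"rz": 0},{"dx": 0,"dy": 0,"dz": 0,"rx": 0,"ry": 0,"rz": 0},{"dx": 0,"dy": 0,"dz": 0,"rx": 0,"ry": 0,"rz": 0}]}}

```text
t: 24.15
tcp_pos: [0.485, 0.2754, 0.1885]
tool_rot: [0.032, 0.984, -0.174, -0.006]
force: [-5.9, -0.9, -2.6]
finger_gap: 0.186
gripper_force: 50.2
```

```bash
python3 -c "
from station import sensors,order
s=sensors.sense();print(s['t'],s['tcp_pos'],s['gripper_force'],s['force']);print(order.sign_off())"
```

```text
24.15 [0.48499358 0.27543117 0.18852098] 50.22638261318207 [-5.88924921 -0.89438626 -2.64228408]
the job is handed in; nothing more can be done
None
```

The press is open and handed in at about 24 s: the lever is back at its stop, the gripper is holding the top plate still at about 1.48 rad (balance is 1.476) by my measurements, and nothing else on the counter was touched; no verdict came back.

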